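Let the rivet case's lid fall, catch it on a finger and lower it shut

ROBOT

A 7-joint arm with a two-finger parallel gripper is mounted at the origin on the work surface. World frame = base frame: x ahead of the robot, y to its left, z up, the work surface at z = 0. Lengths are in mm, angles in rad, forces in N, time in s.
With the tool pointing down it reaches from about 400 to 875 mm from the base axis. Payload 4.4 kg.
Tool frame: the origin (TCP) lies between the finger pads; the fingertips stand ctrl.tip_extent ahead of it and the grasp point (between the pads) lies 3 mm ahead of it (ctrl.tip_extent is the distance from the TCP to the fingertips, in mm); z points along the fingers, y is the line along which they close (so a half turn about z gives the same grasp; the last joint's range is limited). The gripper opens to 85 mm and grips with 20 to 120 N. Pads are 22 mm wide; open, the fingers measure 114 mm over their backs; the gripper's body (76 mm by 85 mm) begins 54 mm behind the grasp point. The pads swing forward as they close: fully open they stand 13 mm farther back than shut.
Start: joints at [-1.302, 0.628, 0.038, 1.517, -0.027, 0.996, -0.02], TCP at [213.554, 613.932, 253.313] pointing down, gripper open.
Joint ranges: [-3.06, 3.06], [-0.37, 2.12], [-1.25, 1.32], [0.18, 2.47], [-1.1, 4.24], [0.23, 1.98], [-2.94, 2.94]. Speed limits (rad/s): [2.57, 2.57, 3.14, 3.14, 3.14, 3.14, 3.14].

INTERFACE

Orientations are given as a 3x3 rotation matrix whose columns are the frame's x, y, z axes.
In Python, from bench import ctrl gives the robot as it stands.
- The arm moves only by the tool apply_moves, never from a script. Its argument "motion" is a list of rows, each a list of 3 entries, a list of its own where there are three numbers: the shift along the tool's x, y, z in mm, then the turn about the tool's z in degrees, then the opening, from -1 (shut) to 1 (fully open). A call has 1 to 12 rows; each row shifts and turns the commanded pose from where the row before left it, along the tool's axes as they then stand; what a row does not reach is not made up. A row lasts 1/10 s, in which the tool goes at most 50 mm and 8.59 degrees, less where a joint would pass 70% of its speed; a pose out of reach is approached as far as the arm can. A call with a gripper value outside its range is refused whole. The fingers move at their own pace and stop on an object; "grip_force" is the grip in N (left out, the last holds). Time passes only in rows, so rows that do not move let the fingers close. It gives the time, the measured TCP pose, the force, the opening and the grip force at its end, in the units of the state.
- ctrl.get_state(): the state, without advancing time (a new reading comes with each control period).
- ctrl.capture(name): name is "side" or "top"; returns the picture (384x512x3 uint8, red, green, blue); there is no depth.
- ctrl.camera_model(name): a dict with "fx", "fy", "cx", "cy" (pixels), "pose" (4x4, takes a point from camera to world coordinates). Camera axes: x right, y down, z forward; pixel columns grow to the right and rows downward; lengths in mm; the calibration is good to about 2 mm. A picture is of the moment at which its call begins. camera_model takes no time and is no camera call.
- ctrl.finish_job(): hands the job in; it is judged then, once.
Trained networks look in the newest picture that a camera, given by its name, has taken for a name from the list of things; names that differ only in an ending like _2 or _b are one class to them, and where a whole thing is asked for, a point or a joint stands for the part that bears it (a point fixed in the world has none). Each returns a list of dicts, best first, with "confidence" (0 to 1); they miss things now and then, are a little off and sometimes report something else, mostly with a low value. They report only what shows in the picture. A call takes as long as a camera call.
- ctrl.find_in(camera, label): "bbox" ([left, top, right, bottom] as shares, 0 to 1, of the picture: columns of its width, rows of its height, round what is visible of it).
- ctrl.pinpoint(camera, label): "point" ([row, column] as shares, 0 to 1, of the picture: columns of its width, rows of its height: a listed point, or the origin of a listed thing).
The state is a dict: "clock": time; "joint_pos": joint angles; "qd": joint speeds; "joint_efforts": joint torques, N m; "tool_pos": TCP position; "orientation": TCP orientation; "force": force on the tool from outside, world axes, zero at the start; "wrist_torque": the same for the moment, N m; "width": finger opening in mm; "grip_force": force on a finger pad.
Only numpy, scipy, OpenCV 4.12 (cv2) and the standard library are available. Lean on these libraries where they do the work, as an engineer would, in place of code of your own. Each camera call takes 0.05 s, during which the arm holds its last target. There are 200 camera calls.

TASK

Tip the raised lid of the heel-tip case over towards the robot until it falls by itself, catch it from below on the outside of a finger while it is still well open, and lower it fully shut so that it never drops onto the case. Only touch the lid, never grip or hit it; do not shove the case, and leave the other things on the bench alone.

Things in the scene. Friction and masses are not known exactly. Their poses are not given: they have to be found in the camera images.
- case: Open grey plastic case of heel tips and rivets, 130 (x) x 200 (y) x 115 mm high, 3 kg, loose on the mat, turned up to 0.35 rad from the world's x axis. Origin: centre of its underside; z up, x from its front wall (robot's side, at x = -65 mm) to its hinge side. The space in front of the middle of the front wall is free.
- lid (a joint): Lid angle, rad: 0 shut on the rim, 1.57 upright, stop at 1.8. Starts near upright, leaning slightly away from the robot. Damped hinge with a little friction: it stays put within about 0.1 rad of upright; tipped towards the robot below about 1.35 it falls by itself and is shut 3 to 6 s later, slow at first, slapping down at 0.45 to 0.65 rad/s.
- lid_hinge (a point): Hinge line of the lid, middle: in the case's frame 60 mm behind the case's centre, 115 mm above its underside. The lid turns about the case's y axis.
- lid_edge (a point): Middle of the lid's free edge, on its inner (lower when shut) face, 160 mm from the hinge line. The lid is a plain grey plate 160 x 200 x 10 mm, 0.4 to 0.52 kg, no handle; its thickness lies on the outer (upper when shut) side of this point. Shut, the edge overhangs the front wall by 35 mm, 115 mm above the mat, so a finger under the overhang can let it right down.
- tin: Bystander: flat round metal polish tin, 72 mm across, 30 mm high, to the left of the case; origin under its centre.
- brush: Bystander: wooden shoe brush 150 x 45 x 40 mm, behind the case; origin under its centre, long axis x.
- dye: Bystander: small amber bottle with white cap, 38 mm across, 100 mm high, to the right of the case; origin under its centre.
- heel: Bystander: black rubber heel about 70 x 60 x 20 mm, front right of the case; origin on its underside.
- cleaner: Bystander: white cleaner bottle, 90 mm across, 210 mm high, far left; origin under its centre.
- hammer: Bystander: hammer lying flat, far right; origin on its underside, handle along its x.

How it is judged:
By the outcome, as a careful person would: the job done as asked, in the order asked, and still so for the second after the job is handed in, with the robot touching nothing.
It also fails if it takes over 51 s, if anything falls off the work surface, if the arm or the gripper's body presses on something with over 40 N, if the wrist force passes 120 N, or if a joint passes its speed limit or range.

## Working session

There is one attempt and no reset: what is moved stays moved. The work goes in short steps, Python scripts to look and compute and a tool call to move; the robot and the scene stay as the last step left them, time stands still between calls to the robot, and variables do not carry over. Pictures are saved under pics/ and viewed, at most 10 in all, crops included, and the job is handed in when it is done.

Besides the shell and the picture viewer there is one more tool, called as a command line: name --argument value ..., lists and objects as JSON in quotes. apply_moves: Moves the arm, as the interface text tells. Its arguments: {"type":"object","properties":{"motion":{"type":"array"},"grip_force":{"type":"number"}},"required":["motion"]}

```bash
mkdir -p pics; python3 - <<'E'
from bench import ctrl
import cv2,numpy as np
s=ctrl.get_state();print({k:np.round(v,3).tolist() for k,v in s.items()},ctrl.tip_extent)
for c in("side","top"):
    im=ctrl.capture(c);cv2.imwrite(f"pics/{c}0.png",im[:,:,::-1])
    m=ctrl.camera_model(c);print(c,m["fx"],m["cx"],m["cy"],np.round(m["pose"],3).tolist())
    for l in("case","lid_hinge","lid_edge","tin","dye","heel"):
        print(l,[(np.round(np.array(d["point"])*[384,512],1).tolist(),round(d["confidence"],2)) for d in ctrl.pinpoint(c,l)[:2]])
E
```

```text
{'clock': 0.0, 'joint_pos': [-1.302, 0.629, 0.038, 1.518, -0.027, 0.996, -0.02], 'qd': [0.0, 0.001, 0.002, -0.0, -0.002, 0.0, 0.0], 'joint_efforts': [0.001, -56.341, 1.226, -19.344, 0.011, 0.01, 0.0], 'tool_pos': [213.38, 613.378, 252.408], 'orientation': [[-0.944, 0.329, -0.001], [0.329, 0.944, -0.002], [-0.0, -0.002, -1.0]], 'force': [-0.658, -0.07, -0.155], 'wrist_torque': [0.013, -0.008, 0.024], 'grip_force': 0.0, 'width': 85.69} 22.0
side 371.51706108726887 257.4317467468366 187.14649961793543 [[0.194, 0.616, -0.763, 1434.582], [0.981, -0.127, 0.147, -175.116], [-0.006, -0.777, -0.629, 830.398], [0.0, 0.0, 0.0, 1.0]]
case [([236.0, 213.9], 0.88)]
lid_hinge [([218.5, 214.5], 0.85)]
lid_edge [([172.4, 212.0], 0.71)]
tin [([221.8, 265.9], 0.68)]
dye [([253.3, 166.8], 0.71)]
heel [([202.6, 166.5], 0.69)]
top 378.8176108911176 258.69303773534494 191.70352877956066 [[0.021, -0.994, 0.111, 391.842], [-1.0, -0.023, -0.015, -2.332], [0.017, -0.111, -0.994, 1317.188], [0.0, 0.0, 0.0, 1.0]]
case [([171.2, 298.1], 0.64)]
lid_hinge [([144.9, 296.1], 0.74)]
lid_edge [([130.0, 301.0], 0.65)]
tin [([169.1, 247.1], 0.55)]
dye [([155.4, 331.5], 0.42)]
heel [([217.6, 341.3], 0.65)]
```

View pics/side0.png

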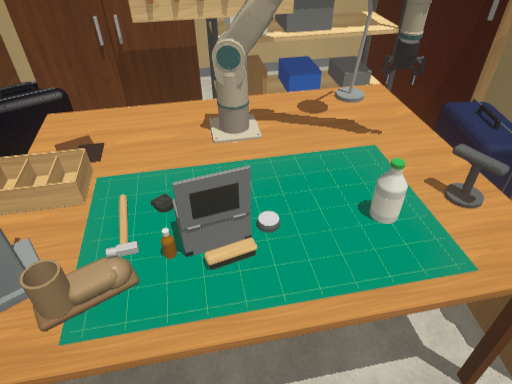

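View pics/top0.png

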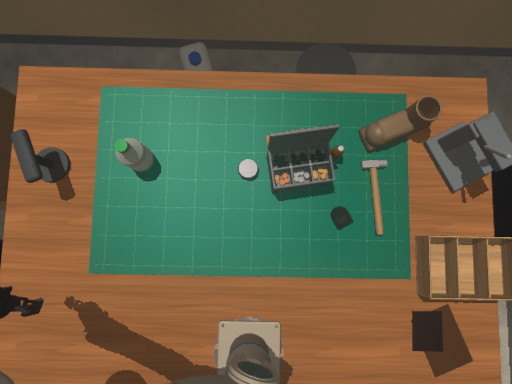

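```bash
cat > h.py <<'E'
import numpy as np,cv2
from bench import ctrl
from scipy.optimize import least_squares
def proj(c,P):
    m=ctrl.camera_model(c);T=np.linalg.inv(m["pose"]);p=np.atleast_2d(P)@T[:3,:3].T+T[:3,3]
    return np.c_[m["fy"]*p[:,1]/p[:,2]+m["cy"],m["fx"]*p[:,0]/p[:,2]+m["cx"]]
def pts(x,y,a,th):
    c,s=np.cos(a),np.sin(a);f=lambda u,v,z:[x+c*u-s*v,y+s*u+c*v,z]
    return np.array([f(0,0,0),f(60,0,115),f(60-160*np.cos(th),0,115+160*np.sin(th))])
E
python3 - <<'E'
from h import *
ob={"side":[[236,213.9],[218.5,214.5],[172.4,212]],"top":[[171.2,298.1],[144.9,296.1],[130,301]]}
r=least_squares(lambda q:np.concatenate([(proj(c,pts(*q))-ob[c]).ravel() for c in ob]),[600,-80,0,1.6])
print(r.x,r.fun.round(1));print(pts(*r.x).round())
E
```

```text
[ 6.22068266e+02 -1.58561623e+02  2.57783055e-01  1.60430234e+00] [-2.4 -0.8  0.2  2.9  1.1  1.4 -1.8 -0.2  0.7  1.5  0.6  2.9]
[[ 622. -159.    0.]
 [ 680. -143.  115.]
 [ 685. -142.  275.]]
```

```bash
python3 - <<'E'
import cv2,numpy as np
a=cv2.imread("pics/side0.png")[155:265,165:265];b=cv2.imread("pics/top0.png")[115:215,255:355]
a=cv2.resize(a,None,fx=4,fy=4,interpolation=cv2.INTER_CUBIC);b=cv2.resize(b,None,fx=4,fy=4,interpolation=cv2.INTER_CUBIC)
o=np.zeros((440,800,3),np.uint8);o[:,:400]=a;o[:400,400:]=b;cv2.imwrite("pics/crop0.png",o)
E
```

```text
(no output)
```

View pics/crop0.png

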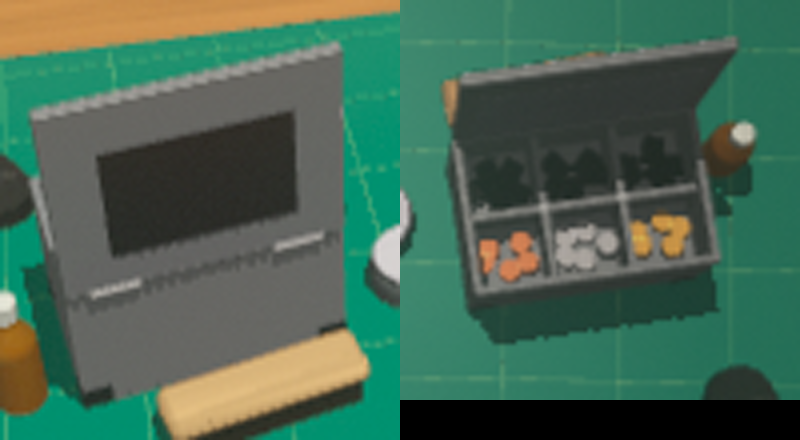

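```bash
cat >> h.py <<'E'
def W(x,y,a,P):
    P=np.asarray(P,float);c,s=np.cos(a),np.sin(a);return np.c_[x+c*P[:,0]-s*P[:,1],y+s*P[:,0]+c*P[:,1],P[:,2]]
def fr(c,q):
    x,y,a,t=q;ex,ez=60-160*np.cos(t),115+160*np.sin(t)
    return proj(c,W(x,y,a,[[ex,-100,ez],[ex,100,ez]]+([[65,-100,0],[65,100,0]] if c=="side" else [[-65,100,115],[-65,-100,115]])))
E
python3 - <<'E'
from h import *
ob={"side":[[182,173],[165.5,250.5],[255.8,186.2],[236.3,251.3]],"top":[[126.5,338.8],[137,269.2],[188.8,273.8],[180,334.5]]}
r=least_squares(lambda q:np.concatenate([(fr(c,q)-ob[c]).ravel() for c in ob]),[600,-100,0.1,1.6],loss="soft_l1")
print(r.x,r.fun.round(1).reshape(-1,2).tolist())
q=r.x
print("front mid",W(*q[:3],[[-100,0,115],[60,0,115]]).round(1))
for n,cs in dict(tin=("side","top"),dye=("side","top"),heel=("side","top")).items():
    pass
E
```

```text
[ 6.15508246e+02 -1.54960400e+02  1.72647241e-01  1.62324378e+00] [[0.2, -0.1], [-1.0, -0.1], [0.3, 0.7], [1.3, 0.3], [-0.1, 0.2], [-0.4, 0.2], [0.9, -0.3], [0.5, 0.4]]
front mid [[ 517.  -172.1  115. ]
 [ 674.6 -144.7  115. ]]
```

Side view: the lid is upright, with its top corners near (row 182, col 173) and (165, 250). The case's back-bottom corners are near (256, 186) and (236, 251). The top view agrees. From this the case is at about (615, -155), yaw 0.173, and the lid at 1.62 rad. I'll raise and turn the tool first.

apply_moves --motion '[[[0,0,-12],7.6,1],[[0,0,-12],7.6,1],[[0,0,-12],7.6,1],[[0,0,-12],7.6,1],[[0,0,-12],7.6,1],[[0,0,-12],7.6,1],[[0,0,-12],7.6,1],[[0,0,-12],7.7,1]]'

```text
clock: 1.5
tool_pos: [213.4, 613.9, 349.9]
orientation: [[-0.167, 0.986, -0.0], [0.986, 0.167, 0.0], [0.0, -0.0, -1.0]]
force: [-0.9, -0.1, 0.1]
width: 85.2
grip_force: 0.0
```

apply_moves --motion '[[[-20,8,0],0,1],[[-36,14,0],0,1],[[-36,14,0],0,1],[[-36,14,0],0,1],[[-36,14,0],0,1],[[-36,14,0],0,1],[[-36,14,0],0,1],[[-36,14,0],0,1],[[-36,14,0],0,1],[[-36,14,0],0,1],[[-36,14,0],0,1],[[-36,14,0],0,1]]'

```text
clock: 2.7
tool_pos: [445.4, 230.7, 349.6]
orientation: [[-0.172, 0.985, 0.0], [0.985, 0.172, 0.001], [0.001, 0.001, -1.0]]
force: [0.8, 0.4, 1.1]
width: 85.5
grip_force: 0.0
```

apply_moves --motion '[[[-36,15,0],0,1],[[-36,15,0],0,1],[[-36,15,0],0,1],[[-36,15,0],0,1],[[-36,15,0],0,1],[[-36,15,0],0,1],[[-36,15,0],0,1],[[-36,15,0],0,1],[[-36,15,0],0,1],[[-36,15,0],0,1],[[-25,10,0],0,1],[[0,0,0],0,1]]'

```text
clock: 3.9
tool_pos: [669.2, -124.9, 348.6]
orientation: [[-0.167, 0.986, -0.0], [0.986, 0.167, -0.004], [-0.004, -0.001, -1.0]]
force: [-0.2, 0.0, 0.4]
width: 85.2
grip_force: 0.0
```

```bash
cat >> h.py <<'E'
Q=np.array([615.5,-155.0,.1726])
def uv(p):
    d=np.array(p[:2])-Q[:2];c,s=np.cos(Q[2]),np.sin(Q[2]);return np.round([c*d[0]+s*d[1],-s*d[0]+c*d[1]],1)
E
python3 - <<'E'
from h import *
s=ctrl.get_state();print(uv(s["tool_pos"]),s["tool_pos"],s["clock"])
a=ctrl.capture("side");b=ctrl.capture("top")
r=int(proj("side",s["tool_pos"])[0,0]);print(proj("side",s["tool_pos"]),proj("top",s["tool_pos"]))
a=cv2.resize(a[95:235,165:265],None,fx=4,fy=4,interpolation=2);b=cv2.resize(b[80:220,250:350],None,fx=4,fy=4,interpolation=2)
cv2.imwrite("pics/c1.png",np.hstack([a,b])[:,:,::-1])
E
```

```text
[58.1 20.4] [ 669.19642346 -124.88072394  348.64696881] 3.9
[[144.25240379 217.31059931]] [[128.81911671 301.15611568]]
```

View pics/c1.png

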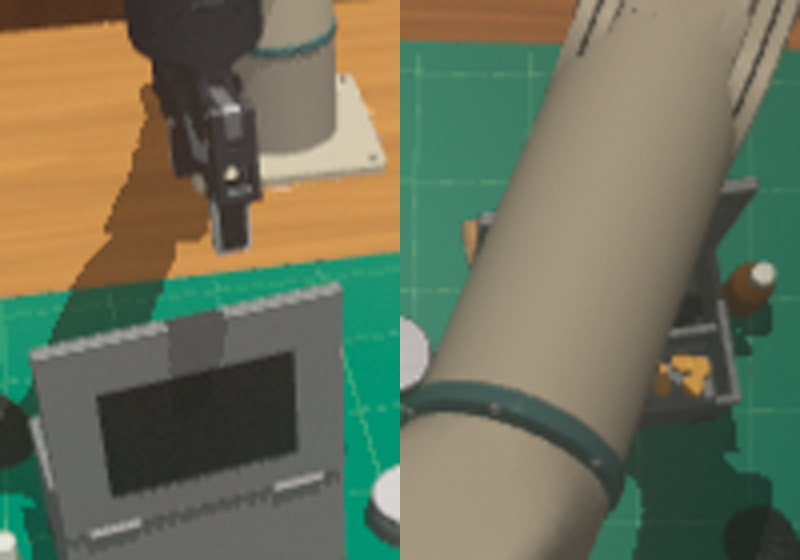

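The gripper is above the lid and opens across it, with its far finger behind the lid. I'll centre it and lower it so the fingers stand on either side of the lid.

apply_moves --motion '[[[-10,8,0],0,1],[[-10,8,0],0,1],[[0,0,0],0,1],[[0,0,12],0,1],[[0,0,14],0,1],[[0,0,14],0,1],[[0,0,14],0,1],[[0,0,12],0,1],[[0,0,10],0,1],[[0,0,0],0,1]]'

```text
clock: 5.0
tool_pos: [687.0, -136.2, 271.2]
orientation: [[-0.172, 0.985, -0.003], [0.985, 0.172, 0.001], [0.001, -0.003, -1.0]]
force: [-0.1, 0.1, 0.8]
width: 85.8
grip_force: 0.0
```

```bash
python3 - <<'E'
from h import *
s=ctrl.get_state();print(uv(s["tool_pos"]),s["tool_pos"],s["force"],s["clock"])
a=ctrl.capture("side")
a=cv2.resize(a[95:235,165:265],None,fx=4,fy=4,interpolation=2)
cv2.imwrite("pics/c2.png",a[:,:,::-1])
E
```

```text
[73.7  6.2] [ 687.0161042  -136.22117274  271.17338311] [-0.06357971  0.09092081  0.80831504] 5.0
```

View pics/c2.png

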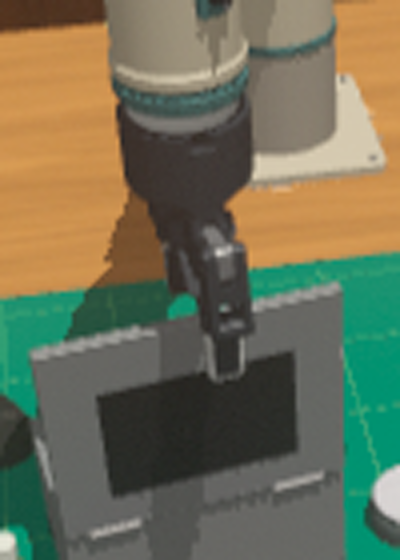

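apply_moves --motion '[[[0,0,12],0,1],[[0,-11,0],0,1],[[0,-11,0],0,1],[[0,-11,0],0,1],[[0,-7,0],0,1],[[0,-7,0],0,1],[[0,-7,0],0,1],[[0,-7,0],0,1],[[0,-7,0],0,1],[[0,-7,0],0,1],[[0,-7,0],0,1],[[0,-5,0],0,1]]'

```text
clock: 6.25
tool_pos: [601.0, -151.5, 261.1]
orientation: [[-0.172, 0.985, -0.001], [0.985, 0.172, 0.001], [0.001, -0.001, -1.0]]
force: [1.2, -0.3, -0.5]
width: 85.3
grip_force: 0.5
```

```bash
cat >> h.py <<'E'
def look(nm,view=True):
    s=ctrl.get_state();print(uv(s["tool_pos"]),s["tool_pos"].round(1) if hasattr(s["tool_pos"],"round") else s["tool_pos"],np.round(s["force"],1),s["clock"])
    a=ctrl.capture("side")
    cv2.imwrite(f"pics/{nm}.png",cv2.resize(a[95:235,150:270],None,fx=4,fy=4,interpolation=2)[:,:,::-1])
    for d in ctrl.pinpoint("side","lid_edge")[:2]:
        p=np.array(d["point"])*[384,512]
        T=np.linspace(0,1.8,181);E=[np.linalg.norm(proj("side",W(*Q,[[60-160*np.cos(t),0,115+160*np.sin(t)]]))[0]-p) for t in T]
        print("lid",T[np.argmin(E)],min(E),p,d["confidence"])
E
python3 -c "
from h import *
look('c3')"
```

```text
[-13.6   5.9] [ 601.  -151.5  261.1] [ 1.2 -0.3 -0.5] 6.25
lid 1.3800000000000001 0.9779230493817322 [166.1184 207.9744] 0.82
```

View pics/c3.png

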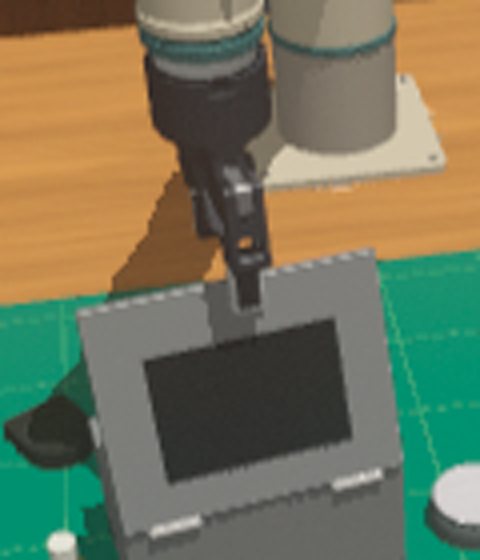

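```bash
python3 - <<'E'
from h import *
for z in (230,240,249,262,275,290,300,310,320): print(z,proj("side",W(*Q,[[128,6,z]])).round(1), (proj("side",W(*Q,[[128,6,z]]))[0]-[95,165])*4)
E
```

```text
230 [[200.6 223.2]] [422.52936949 232.90920663]
240 [[197.5 223. ]] [410.18114867 231.86141596]
249 [[194.7 222.7]] [398.92061159 230.90591914]
262 [[190.6 222.4]] [382.40376272 229.50440548]
275 [[186.4 222. ]] [365.58214796 228.07703134]
290 [[181.4 221.6]] [345.78275154 226.39698179]
300 [[178.1 221.3]] [332.34473485 225.25671804]
310 [[174.7 221. ]] [318.71112454 224.09985748]
320 [[171.2 220.7]] [304.87761894 222.92603508]
```

Behind the lid, the finger presses with about 1.2 N and the lid has tipped to about 1.27 rad. I'll nudge it past balance, hop over and wait in front of it.

apply_moves --motion '[[[0,-6,0],0,1],[[0,0,-22],0,1],[[0,-10,-18],0,1],[[0,-37,0],0,1],[[0,-33,8],0,1],[[0,0,30],0,1],[[0,0,35],0,1],[[0,0,0],0,1]]'

```text
clock: 7.15
tool_pos: [514.3, -165.1, 225.0]
orientation: [[-0.172, 0.985, -0.008], [0.985, 0.172, 0.003], [0.004, -0.008, -1.0]]
force: [-0.3, 0.5, -0.2]
width: 85.5
grip_force: 0.0
```

```bash
python3 -c "
from h import *
look('c4')"
```

```text
[-101.5    7.4] [ 514.3 -165.1  225. ] [-0.3  0.5 -0.2] 7.15
lid 0.71 1.9277936117227585 [163.8912 203.776 ] 0.81
```

View pics/c4.png

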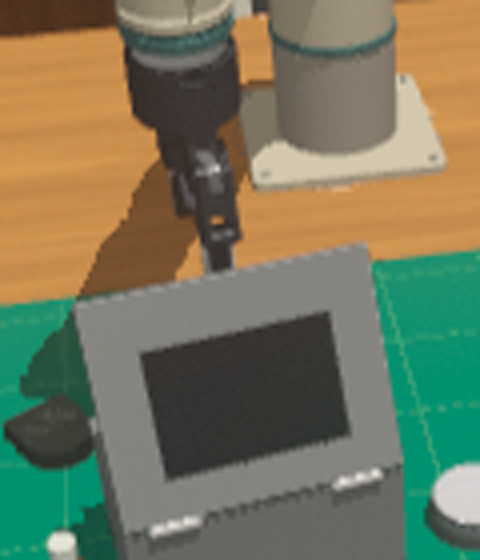

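```bash
python3 - <<'E'
from h import *
for nm,o in dict(c3=[[80,312],[372,254]],c4=[[78,303],[365,247]]).items():
    p=np.array([[95+b/4,150+a/4] for a,b in o])
    for t in (1.3,1.25,1.2,1.15,1.1,1.05,1,.95,.9,.8):
        print(nm,t,(fr("side",[*Q,t])[:2]-p).round(1).tolist())
E
```

```text
c3 1.3 [[-0.7, -0.7], [-2.6, 0.8]]
c3 1.25 [[-1.6, -1.1], [-3.4, -0.1]]
c3 1.2 [[-2.4, -1.5], [-4.0, -1.0]]
c3 1.15 [[-3.0, -1.8], [-4.4, -1.9]]
c3 1.1 [[-3.5, -2.1], [-4.8, -2.7]]
c3 1.05 [[-3.8, -2.4], [-4.9, -3.5]]
c3 1 [[-3.9, -2.6], [-5.0, -4.2]]
c3 0.95 [[-3.9, -2.8], [-4.9, -4.9]]
c3 0.9 [[-3.8, -3.0], [-4.6, -5.6]]
c3 0.8 [[-3.1, -3.2], [-3.7, -6.8]]
c4 1.3 [[1.6, -0.2], [-0.8, 2.5]]
c4 1.25 [[0.6, -0.6], [-1.6, 1.6]]
c4 1.2 [[-0.2, -1.0], [-2.2, 0.7]]
c4 1.15 [[-0.8, -1.3], [-2.7, -0.1]]
c4 1.1 [[-1.2, -1.6], [-3.0, -1.0]]
c4 1.05 [[-1.5, -1.9], [-3.2, -1.7]]
c4 1 [[-1.7, -2.1], [-3.2, -2.5]]
c4 0.95 [[-1.7, -2.3], [-3.1, -3.2]]
c4 0.9 [[-1.6, -2.5], [-2.9, -3.8]]
c4 0.8 [[-0.8, -2.7], [-2.0, -5.0]]
```

The lid is at about 1.2 rad and falling, and the finger is waiting in front of it. I'll move a little closer so it's caught at about 1.0 rad.

apply_moves --motion '[[[1,6,-6],0,1],[[1,6,-6],0,1],[[1,5,-5],0,1],[[0,0,0],0,1],[[0,0,0],0,1],[[0,0,0],0,1]]'

```text
clock: 7.85
tool_pos: [533.4, -160.5, 245.2]
orientation: [[-0.172, 0.985, -0.001], [0.985, 0.172, 0.0], [0.0, -0.0, -1.0]]
force: [-0.5, 0.2, 0.3]
width: 85.7
grip_force: 0.0
```

apply_moves --motion '[[[0,0,0],0,1],[[0,0,0],0,1],[[0,0,0],0,1],[[0,0,0],0,1]]'

```text
clock: 8.25
tool_pos: [533.3, -160.6, 245.1]
orientation: [[-0.172, 0.985, -0.001], [0.985, 0.172, 0.0], [0.0, -0.001, -1.0]]
force: [-0.9, -0.5, -0.8]
width: 85.6
grip_force: 0.3
```

apply_moves --motion '[[[0,0,0],0,1],[[0,0,0],0,1],[[0,0,0],0,1]]'

```text
clock: 8.55
tool_pos: [533.4, -160.6, 245.2]
orientation: [[-0.172, 0.985, -0.001], [0.985, 0.172, 0.0], [0.0, -0.001, -1.0]]
force: [-1.2, -1.0, -1.0]
width: 85.0
grip_force: 0.5
```

```bash
python3 -c "
from h import *
look('c5')
F=[]
for i in range(6):
    ctrl.capture('top');F.append(np.array(ctrl.get_state()['force']))
print(np.mean(F,0),np.std(F,0))
"
```

```text
[-81.8   8.6] [ 533.4 -160.6  245.2] [-1.2 -1.  -1. ] 8.55
lid 0.71 1.782287715150656 [163.8912 203.6224] 0.75
lid 0.0 42.42693844511644 [202.4064 163.8912] 0.47
[-1.31388619 -0.37379137 -0.72661194] [0.44922739 0.27449554 0.44187592]
```

View pics/c5.png

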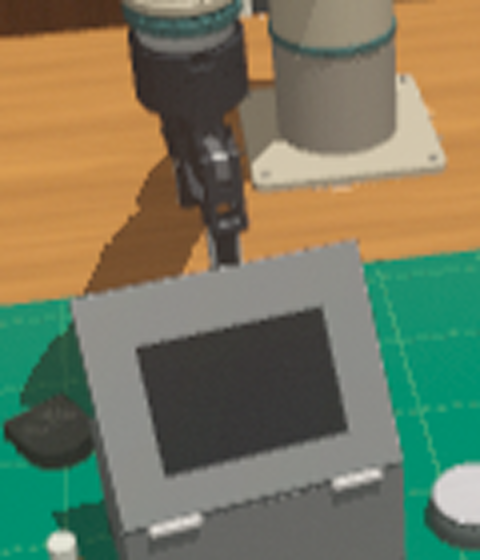

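The lid has been caught on the back of the finger at about 1.0 rad, with about 1.5 N of steady contact force. I'll lower it along its arc.

apply_moves --motion '[[[0,-2,3],0,1],[[0,-3,4],0,1],[[0,-3,4],0,1],[[0,-3,4],0,1],[[0,-3,4],0,1],[[0,-3,4],0,1],[[0,-3,4],0,1],[[0,-3,3],0,1],[[0,-3,3],0,1],[[0,-3,3],0,1],[[0,-3,3],0,1],[[0,-2,2],0,1]]'

```text
clock: 10.15
tool_pos: [499.7, -166.4, 204.0]
orientation: [[-0.172, 0.985, -0.001], [0.985, 0.172, 0.0], [0.0, -0.001, -1.0]]
force: [-0.8, -0.4, -0.6]
width: 85.4
grip_force: 0.2
```

```bash
cat >> h.py <<'E'
def fs(nm=None):
    F=[]
    for i in range(4):
        a=ctrl.capture('side');F.append(np.array(ctrl.get_state()['force']))
    s=ctrl.get_state();f=np.mean(F,0);c,q=np.cos(Q[2]),np.sin(Q[2])
    print("u,v",uv(s["tool_pos"]),"z",round(s["tool_pos"][2],1),"Fu %.1f Fv %.1f Fz %.1f"%(c*f[0]+q*f[1],-q*f[0]+c*f[1],f[2]),s["clock"])
    if nm: cv2.imwrite(f"pics/{nm}.png",cv2.resize(a[95:235,150:270],None,fx=4,fy=4,interpolation=2)[:,:,::-1])
E
python3 -c "
from h import *
fs('c6')"
```

```text
u,v [-116.2    8.7] z 204.1 Fu -1.3 Fv 0.2 Fz -0.7 10.35
```

apply_moves --motion '[[[0,-2.4,2.6],0,1],[[0,-2.3,2.8],0,1],[[0,-2.2,2.8],0,1],[[0,-2.2,2.8],0,1],[[0,-2.1,2.8],0,1],[[0,-2.1,2.8],0,1],[[0,-2.0,2.8],0,1],[[0,-2,2.9],0,1],[[0,-1.9,2.9],0,1],[[0,-1.9,2.9],0,1]]'

```text
clock: 11.35
tool_pos: [479.3, -170.0, 175.9]
orientation: [[-0.172, 0.985, -0.0], [0.985, 0.172, 0.0], [0.0, -0.0, -1.0]]
force: [-0.3, 0.6, -0.5]
width: 85.6
grip_force: 0.3
```

```bash
python3 -c "
from h import *
fs('c7')"
```

```text
u,v [-137.4    8.7] z 175.9 Fu -1.9 Fv 0.4 Fz -1.6 11.55
```

View pics/c7.png

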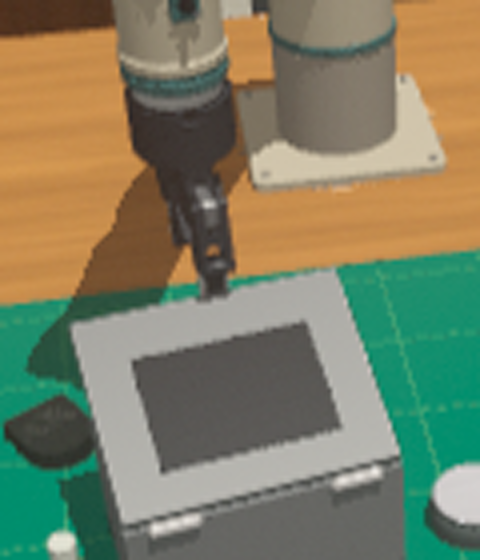

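```bash
python3 - <<'E'
from h import *
def oc(t):
    return W(*Q,[[60-160*np.cos(t)+10*np.sin(t),v,115+160*np.sin(t)+10*np.cos(t)] for v in(-100,100)])
for t in np.arange(.35,.66,.05): print(round(t,2),proj("side",oc(t)).round(1).tolist())
print("c5");[print(round(t,2),proj("side",oc(t)).round(1).tolist()) for t in np.arange(.95,1.2,.05)]
E
```

```text
0.35 [[177.3, 167.4], [162.5, 233.2]]
0.4 [[175.9, 167.2], [161.2, 233.5]]
0.45 [[174.7, 167.0], [159.9, 233.7]]
0.5 [[173.5, 166.9], [158.7, 234.1]]
0.55 [[172.5, 166.8], [157.7, 234.4]]
0.6 [[171.6, 166.8], [156.7, 234.8]]
0.65 [[170.8, 166.8], [155.9, 235.3]]
c5
0.95 [[169.0, 167.4], [153.4, 238.9]]
1.0 [[169.2, 167.6], [153.5, 239.7]]
1.05 [[169.5, 167.9], [153.7, 240.5]]
1.1 [[170.0, 168.2], [154.0, 241.3]]
1.15 [[170.7, 168.6], [154.6, 242.2]]
```

apply_moves --motion '[[[0,-1.2,2.5],0,1],[[0,-1.2,2.8],0,1],[[0,-1.1,2.8],0,1],[[0,-1.1,2.8],0,1],[[0,-1.0,2.8],0,1],[[0,-1.0,2.8],0,1]]'

```text
clock: 12.15
tool_pos: [472.3, -171.1, 159.3]
orientation: [[-0.172, 0.985, -0.001], [0.985, 0.172, 0.0], [0.001, -0.001, -1.0]]
force: [-4.5, 0.7, 0.9]
width: 85.2
grip_force: 2.2
```

```bash
python3 -c "
from h import *
fs('c8')"
```

```text
u,v [-143.8    8.8] z 159.4 Fu -4.1 Fv 0.5 Fz -1.0 12.35
```

apply_moves --motion '[[[0,-1.2,2],0,1],[[0,-1.2,2.4],0,1],[[0,-1.1,2.5],0,1],[[0,-1.0,2.5],0,1]]'

```text
clock: 12.75
tool_pos: [469.4, -171.9, 150.3]
orientation: [[-0.173, 0.985, 0.002], [0.985, 0.173, -0.0], [-0.001, 0.002, -1.0]]
force: [-1.7, 0.4, -1.2]
width: 85.2
grip_force: 0.5
```

```bash
python3 -c "
from h import *
fs('c9')"
```

```text
u,v [-147.4    8.2] z 150.3 Fu -2.1 Fv -0.2 Fz -0.9 12.95
```

```bash
cat >> h.py <<'E'
def th(nm):
    a=cv2.imread(f"pics/{nm}.png").astype(int)
    def oc(t): return proj("side",W(*Q,[[60-160*np.cos(t)+10*np.sin(t),v,115+160*np.sin(t)+10*np.cos(t)] for v in(-100,100)]))
    r=[]
    for x in list(range(95,150,6))+list(range(260,310,6)):
        y=340
        while y>150 and not(a[y,x,1]>a[y,x,2]+30): y-=1
        r.append((95+y/4,150+x/4))
    r=np.array(r);T=np.arange(0,1.2,.01)
    E=[np.median((lambda p:r[:,0]-np.interp(r[:,1],p[:,1],p[:,0]))(oc(t))) for t in T]
    m=[round(T[i],2) for i in range(len(T)-1) if E[i]*E[i+1]<=0];print(nm,"theta",m,"err0",round(E[0],1))
E
python3 -c "
from h import *
for n in('c5','c6','c7','c8','c9'): th(n)"
```

```text
c5 theta [] err0 -52.5
c6 theta [] err0 -52.5
c7 theta [np.float64(0.42)] err0 -14.1
c8 theta [np.float64(0.31)] err0 -11.1
c9 theta [np.float64(0.23)] err0 -8.7
```

apply_moves --motion '[[[0,-0.5,2],0,1],[[0,-0.5,2.4],0,1],[[0,-0.4,2.4],0,1],[[0,-0.4,2.4],0,1]]'

```text
clock: 13.35
tool_pos: [466.8, -172.5, 140.9]
orientation: [[-0.172, 0.985, 0.0], [0.985, 0.172, -0.0], [-0.0, 0.0, -1.0]]
force: [-0.9, -1.2, -0.6]
width: 85.4
grip_force: 0.8
```

```bash
python3 -c "
from h import *
fs('d1');th('d1')"
```

```text
u,v [-149.8    8.8] z 140.9 Fu -2.0 Fv 0.1 Fz -1.3 13.55
d1 theta [np.float64(0.15)] err0 -5.8
```

apply_moves --motion '[[[0,0.6,1],0,1]]'

```text
clock: 13.65
tool_pos: [466.3, -172.1, 140.0]
orientation: [[-0.172, 0.985, -0.002], [0.985, 0.172, 0.0], [0.001, -0.002, -1.0]]
force: [-5.2, -1.3, -0.7]
width: 85.2
grip_force: 2.5
```

```bash
python3 -c "
from h import *
fs('d2');th('d2')"
```

```text
u,v [-149.9    8.8] z 139.8 Fu -4.3 Fv -0.9 Fz -1.8 13.85
d2 theta [np.float64(0.14)] err0 -5.5
```

apply_moves --motion '[[[0,-0.2,1.8],0,1],[[0,-0.2,2],0,1],[[0,-0.2,2],0,1],[[0,-0.2,2],0,1],[[0,-0.1,2],0,1]]'

```text
clock: 14.35
tool_pos: [465.0, -172.3, 130.0]
orientation: [[-0.172, 0.985, -0.003], [0.985, 0.172, 0.001], [0.001, -0.002, -1.0]]
force: [-6.8, -1.5, -1.3]
width: 85.4
grip_force: 3.2
```

```bash
python3 -c "
from h import *
fs('d3');th('d3')"
```

```text
u,v [-151.3    8.9] z 129.9 Fu -5.5 Fv -0.5 Fz -1.6 14.55
d3 theta [np.float64(0.12)] err0 -5.0
```

```bash
python3 - <<'E'
from h import *
for n in('c7','c8','c9','d1','d2','d3'):
    a=cv2.imread(f"pics/{n}.png").astype(int);o=[]
    for x in list(range(95,150,10))+list(range(250,340,10)):
        y=340
        while y>100 and not(a[y,x,1]>a[y,x,2]+30): y-=1
        o.append(y)
    print(n,o)
    for d in []:pass
for t in (.15,.1,.05,0):
    p=proj("side",W(*Q,[[60-160*np.cos(t)+10*np.sin(t),v,115+160*np.sin(t)+10*np.cos(t)] for v in(-100,100)]));print(t,[int(4*(np.interp(150+x/4,p[:,1],p[:,0])-95)) for x in list(range(95,150,10))+list(range(250,340,10))])
for d in ctrl.find_in("side","lid_edge")[:2]:print(np.array(d["bbox"])*[512,384,512,384],d["confidence"])
E
```

```text
c7 [314, 313, 310, 309, 306, 305, 285, 282, 280, 278, 277, 274, 272, 100, 100]
c8 [327, 325, 322, 321, 318, 317, 296, 294, 292, 290, 289, 285, 285, 281, 279]
c9 [337, 335, 333, 330, 328, 326, 305, 304, 302, 300, 297, 295, 292, 290, 289]
d1 [340, 340, 340, 340, 339, 337, 317, 314, 313, 310, 309, 305, 304, 301, 300]
d2 [340, 340, 340, 340, 340, 339, 317, 317, 313, 313, 310, 308, 305, 302, 302]
d3 [340, 340, 340, 340, 340, 340, 329, 325, 323, 321, 317, 317, 313, 313, 311]
0.15 [349, 347, 344, 342, 340, 337, 313, 311, 309, 307, 304, 302, 300, 297, 295]
0.1 [356, 354, 352, 349, 347, 345, 321, 318, 316, 314, 311, 309, 307, 304, 302]
0.05 [364, 362, 359, 357, 355, 352, 328, 326, 323, 321, 319, 317, 314, 312, 310]
0 [372, 370, 367, 365, 363, 360, 336, 334, 331, 329, 327, 324, 322, 320, 317]
[170.1888 172.992  244.7872 226.4832] 0.63
```

View pics/d3.png

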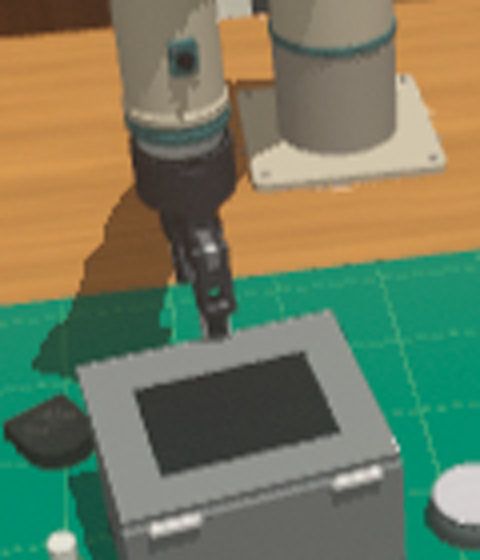

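The lid is at about 0.05 rad, still resting on the finger and nearly shut. I'll lower it the last few millimetres slowly.

apply_moves --motion '[[[0,-0.2,1.5],0,1],[[0,-0.1,1.5],0,1],[[0,-0.1,1.5],0,1],[[0,0,1.5],0,1]]'

```text
clock: 15.0
tool_pos: [464.4, -172.4, 123.9]
orientation: [[-0.172, 0.985, -0.003], [0.985, 0.172, 0.001], [0.001, -0.003, -1.0]]
force: [-7.5, -1.8, -0.5]
width: 85.5
grip_force: 3.3
```

```bash
sed -i 's/list(range(95,150,6))+list(range(260,310,6))/range(255,330,6)/' h.py; python3 -c "
from h import *
fs('d4');th('d3');th('d4')"
```

```text
u,v [-151.9    8.9] z 123.9 Fu -6.2 Fv -0.5 Fz -2.2 15.2
d3 theta [np.float64(0.05)] err0 -2.2
d4 theta [np.float64(0.01)] err0 -0.6
```

apply_moves --motion '[[[0,-0.1,1],0,1],[[0,0,1],0,1],[[0,0,1],0,1],[[0,0,1],0,1]]'

```text
clock: 15.6
tool_pos: [464.1, -172.4, 119.9]
orientation: [[-0.171, 0.985, -0.003], [0.985, 0.171, 0.001], [0.001, -0.003, -1.0]]
force: [-6.6, -1.8, -1.1]
width: 85.6
grip_force: 3.5
```

```bash
python3 -c "
from h import *
fs('d5');th('d5')"
```

```text
u,v [-152.1    8.9] z 119.8 Fu -6.8 Fv -0.4 Fz -2.0 15.8
d5 theta [] err0 0.4
```

apply_moves --motion '[[[0,-0.1,1],0,1],[[0,0,1],0,1],[[0,0,1],0,1],[[0,0,1],0,1]]'

```text
clock: 16.2
tool_pos: [463.9, -172.4, 115.9]
orientation: [[-0.171, 0.985, -0.003], [0.985, 0.171, 0.001], [0.001, -0.003, -1.0]]
force: [-7.1, -2.5, -0.7]
width: 85.3
grip_force: 3.6
```

```bash
python3 -c "
from h import *
fs('d6');th('d6')"
```

```text
u,v [-152.4    8.9] z 115.8 Fu -6.8 Fv -0.1 Fz -2.1 16.4
d6 theta [] err0 1.2
```

Still supported (Fz about -2 N). I'll keep lowering until the rim takes the load.

apply_moves --motion '[[[0,0,1],0,1],[[0,0,1],0,1],[[0,0,1],0,1]]'

```text
clock: 16.7
tool_pos: [463.9, -172.6, 113.7]
orientation: [[-0.171, 0.985, -0.003], [0.985, 0.171, 0.001], [0.001, -0.002, -1.0]]
force: [-9.9, -0.8, 8.4]
width: 85.3
grip_force: 5.1
```

```bash
python3 -c "
from h import *
fs('d7');th('d7')"
```

```text
u,v [-152.4    8.7] z 113.6 Fu -9.4 Fv 0.2 Fz 6.6 16.9
d7 theta [] err0 1.3
```

The vertical force has flipped to +6.6 N, so the lid now rests on the rim. I'll retreat straight back.

apply_moves --motion '[[[0,-0.5,-0.7],0,1],[[0,-1,0],0,1],[[0,-3,0],0,1],[[0,-10,0],0,1],[[0,-15,0],0,1],[[0,-15,0],0,1],[[0,-10,0],0,1],[[0,0,0],0,1],[[0,0,0],0,1],[[0,0,0],0,1]]'

```text
clock: 17.9
tool_pos: [413.3, -181.8, 114.1]
orientation: [[-0.173, 0.985, 0.001], [0.985, 0.173, -0.0], [-0.001, 0.001, -1.0]]
force: [0.5, -0.8, -0.1]
width: 85.9
grip_force: 0.0
```

```bash
python3 -c "
from h import *
fs('d8');th('d8')
a=cv2.imread('pics/d7.png').astype(int);b=cv2.imread('pics/d8.png').astype(int)
d=abs(a-b).max(2)>40;print('lid/case diff',d[345:520,110:390].mean(),d[330:560,250:400].mean())
"
```

```text
u,v [-204.4    8.6] z 113.9 Fu 0.1 Fv -0.5 Fz 0.2 18.1
d8 theta [] err0 1.3
lid/case diff 0.00842857142857143 0.0
```

The lid didn't move when I let go, nothing is touching the robot, and the case hasn't shifted. Handing in.

```bash
python3 -c "
from bench import ctrl
print(ctrl.finish_job())"
```

```text
the job is handed in; nothing more can be done
None
```

I tipped the lid, caught it on the outside of a finger at about 1.0 rad and lowered it onto the rim, and it didn't move when I let go; I handed the job in at about 18 s with the robot clear, though no verdict came back.

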